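# Move the press tooling to the other rack in reverse order

## Robot

A 7-joint arm with a two-finger parallel gripper is mounted at the origin on a cart in front of the work surface, level with it; the furniture and walls round the work are solid. World frame = base frame: x ahead of the robot, y to its left, z up, the work surface at z = 0. Lengths are in m, angles in rad, forces in N, time in s.
With the tool pointing down it reaches from about 0.4 to 0.875 m from the base axis. Payload 19.3 kg.
Tool frame: the origin (TCP) lies midway between the tips of the shut fingers; the grasp point (between the pads) lies 19 mm behind it; z points along the fingers, y is the line along which they close (so a half turn about z gives the same grasp; the last joint's range is limited). The gripper opens to 85 mm and grips with 20 to 120 N. Pads are 22 mm wide; open, the fingers measure 114 mm over their backs; the gripper's body (76 mm by 85 mm) begins 54 mm behind the grasp point. The pads swing forward as they close: fully open they stand 13 mm farther back than shut.
Start: joints at [1.245, 0.521, -0.036, 1.599, 0.021, 1.021, -0.113], TCP at [0.158, -0.605, 0.205] pointing down, gripper open.
Joint ranges: [-2.91, 2.91], [-0.3, 2.13], [-1.5, 1.42], [0.17, 2.43], [-1.26, 4.41], [0.16, 1.93], [-2.52, 2.52]. Speed limits (rad/s): [1.89, 1.89, 2.39, 2.39, 3.01, 3.01, 3.01].

## Interface

Orientations are given as [roll, pitch, yaw] about the fixed x, y, z axes, in that order (R = Rz(yaw) Ry(pitch) Rx(roll)).
In Python, from workcell import bot gives the robot as it stands.
- The arm moves only by the tool move_arm, never from a script. Its argument "moves" is a list that holds one entry, the list of rows, each a list of 7 numbers: the opening, from 0 (shut) to 1 (fully open), then the shift along the tool's x, y, z in units of 1000 mm (1.0 is 1000 mm), then the turn, a rotation vector about the tool's x, y, z in units of 2 pi rad (1.0 is 2 pi rad). A call has 1 to 5 rows; each row is the pose to reach, as a shift and turn from the pose commanded when the call began, along the tool's axes at that moment, turning the shorter way round; what a row does not reach only later rows make up. A row lasts 1/10 s, in which the tool goes at most 50 mm and 8.59 degrees, less where a joint would pass 70% of its speed; a pose out of reach is approached as far as the arm can. A call with a number of a shift or a turn outside -1 to 1 is refused whole. A call with a gripper value outside its range is refused whole. The fingers move at their own pace and stop on an object; "force" is the grip in N (left out, the last holds). Time passes only in rows, so rows that repeat a pose let the fingers close. It gives the time, the measured TCP pose, the force, the opening and the grip force at its end, in the units of the state.
- bot.observe(): the state, without advancing time (a new reading comes with each control period).
- bot.grab_frame(name): name is "scene" or "top" or "wrist"; returns the picture (400x640x3 uint8, red, green, blue); there is no depth.
- bot.camera_params(name): a dict with "vertical_fov" (degrees; the focal length in pixels is half the picture's height over the tangent of half this angle, whatever the lens; pixels are square), "cx", "cy" (the principal point, pixels), "R" (3x3) and "t" (3): a world point X has camera coordinates R X + t. Camera axes: x right, y down, z forward; pixel columns grow to the right and rows downward; lengths in m; the calibration is good to about 2 mm. A picture is of the moment at which its call begins: read the wrist's pose just before it. camera_params takes no time and is no camera call; for the wrist camera it gives the pose at the moment of the call.
- bot.job_done(): hands the job in; it is judged then, once.
The state is a dict: "clock": time; "qpos": joint angles; "qd": joint speeds; "joint_efforts": joint torques, N m; "position": TCP position; "tool_rot": TCP orientation; "force": force on the tool from outside, world axes, zero at the start; "moment": the same for the moment, N m; "grip_width": finger opening in m; "finger_force": force on a finger pad.
Only numpy, scipy, OpenCV 4.12 (cv2) and the standard library are available. Lean on these libraries where they do the work, as an engineer would, in place of code of your own. Each camera call takes 0.05 s, during which the arm holds its last target. There are 200 camera calls.

## Task

The four things standing in a row on the aluminium rail (pellet die, jar, vial and brass weight) are used up from the other end at the press. Move them one by one onto the white rack, in reverse order: what stood at the left end of the rail comes to the right end of the white rack, the second from the left becomes the second from the right, and so on. Stand each upright on the middle of its ringed place, knock none of them over, and leave all four standing by themselves.

Things in the scene. Friction and masses are not known exactly. Their poses are not given: they have to be found in the camera images.
- die_mid (a point): The pellet die: bare steel cylinder, 49 mm across its foot, body 48 mm high, with a narrower plunger (13 mm stem, 26 mm flat head) on top, 68 mm high in all, about 0.7 kg; grasp it by the body. The point is at its centre, 34 mm above its underside; z is its upright axis.
- jar_mid (a point): The squat screw-cap jar: clear with a light cap, 52 mm in diameter (cap 48 mm), 62 mm high, about 0.14 kg. The point is at its centre, 31 mm above its underside; z is its upright axis.
- vial_mid (a point): The sample vial: slim clear tube with a black cap, 21 mm in diameter, 53 mm high, about 22 g. The point is at its centre, 26.5 mm above its underside; z is its upright axis.
- weight_mid (a point): The small brass weight with a knob: 22 mm in diameter, 26 mm high, about 0.1 kg. The point is at its centre, 13 mm above its underside; z is its upright axis.
- rail_rack: The old rack: aluminium rail 66 x 290 mm, 8 mm thick, fixed to the bench mat, carrying four grey seats in a row. Origin: centre of its underside. Its y axis runs along the row, +y to the left end as the robot sees it; z up. The four seats stand at y = +105, +35, -35 and -105 mm, x = 0; which seat is at which place differs from start to start. The rail may be the nearer or the farther of the two racks.
- board_rack: The new rack: white plastic board 70 x 290 mm on two dark feet, fixed to the bench mat, its flat top 18 mm above its underside, empty at the start. Origin: centre of its underside. Its y axis runs along the row, +y to the left end as the robot sees it; z up. Its four places are ringed (thin dark circles 60 mm across with a centre dot) at y = +105, +35, -35 and -105 mm, x = 0. Its lengthwise direction is within about 8 degrees of the old rack's.
- die_seat: Round grey seat, 56 mm across, 10 mm thick, fixed on the rail, on which the pellet die stands at the start (within about 4 mm of its middle); it stays there and shows the die's place in the old row. Origin: centre of its underside, z up.
- jar_seat: Square grey seat, 56 mm wide, 10 mm thick, fixed on the rail, on which the jar stands at the start; shows the jar's place in the old row. Origin: centre of its underside, z up.
- vial_seat: Small round grey seat, 36 mm across, 10 mm thick, fixed on the rail, on which the vial stands at the start; shows the vial's place in the old row. Origin: centre of its underside, z up.
- weight_seat: Small square grey seat, 36 mm wide, 10 mm thick, fixed on the rail, on which the brass weight stands at the start; shows the weight's place in the old row. Origin: centre of its underside, z up.

How it is judged:
By the outcome, as a careful person would: the job done as asked, in the order asked, and still so for the second after the job is handed in, with the robot touching nothing.
It also fails if it takes over 83 s, if anything falls off the work surface, if the arm or the gripper's body presses on something with over 40 N, if the wrist force passes 120 N, or if a joint passes its speed limit or range.

## Working session

There is one attempt and no reset: what is moved stays moved. The work goes in short steps, Python scripts to look and compute and a tool call to move; the robot and the scene stay as the last step left them, time stands still between calls to the robot, and variables do not carry over. Pictures are saved under pics/ and viewed, at most 14 in all, crops included, and the job is handed in when it is done.

Besides the shell and the picture viewer there is one more tool, called after "Call:" as name(argument=value, ...), one argument or row to a line, values as JSON. move_arm: Moves the arm, as the interface text tells. Shifts and turns lie within -1 to 1; 1 stands for 1000 mm of shift or 2 pi rad of turn. Its arguments: {"type":"object","properties":{"moves":{"type":"array"},"force":{"type":"number"}},"required":["moves"]}

```bash
ls; mkdir -p pics; python3 - <<'E'
from workcell import bot
import cv2
print(bot.observe())
for n in("scene","top"):
    print(bot.camera_params(n)); cv2.imwrite(f"pics/{n}0.png",bot.grab_frame(n)[:,:,::-1])
E
```

```text
pics
{'clock': 0.0, 'qpos': array([ 1.24481774,  0.52203587, -0.03630179,  1.59997867,  0.02118862,
        1.02109544, -0.11280503]), 'qd': array([ 0.00014257, -0.00137038,  0.00094344, -0.00064825,  0.00200631,
        0.00103404, -0.00180803]), 'joint_efforts': array([-7.79072197e-04, -9.27136016e+01,  1.97946019e+00, -3.69934165e+01,
        1.77843153e-02,  8.23680457e-03, -7.73483634e-06]), 'position': array([ 0.1579863 , -0.60433636,  0.20472291]), 'tool_rot': array([-3.14046294e+00,  8.31637026e-05,  2.55734936e-01]), 'force': array([ 0.11314329,  0.70999774, -0.21160028]), 'moment': array([-0.03242457,  0.00425697, -0.04287358]), 'finger_force': 0.0, 'grip_width': 0.08553631544679466}
{'vertical_fov': 42.58895365910432, 'cx': 313.68001174609907, 'cy': 199.15635037928502, 'R': array([[-0.74322477, -0.66868664,  0.02179712],
       [-0.3445594 ,  0.35463392, -0.86920285],
       [ 0.57349433, -0.6535235 , -0.49397499]]), 't': array([0.22773417, 0.27160353, 0.48565021])}
{'vertical_fov': 45.241092272132704, 'cx': 318.4331126837874, 'cy': 204.04060870880238, 'R': array([[ 0.02237667, -0.99971407, -0.00842957],
       [-0.99441437, -0.02138655, -0.10335705],
       [ 0.10314722,  0.01069528, -0.9946086 ]]), 't': array([-0.19830969,  0.48440043,  0.88605557])}
```

View pics/top0.png

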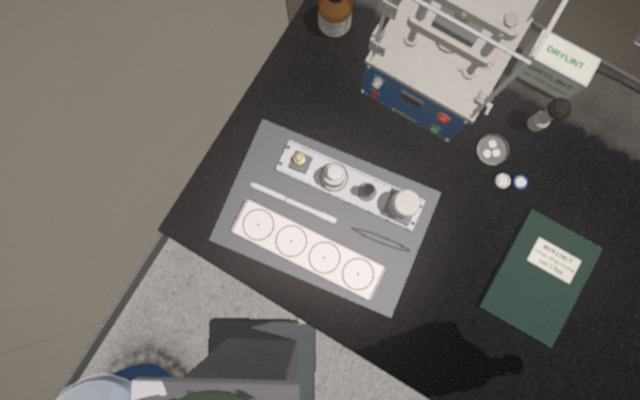

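View pics/scene0.png

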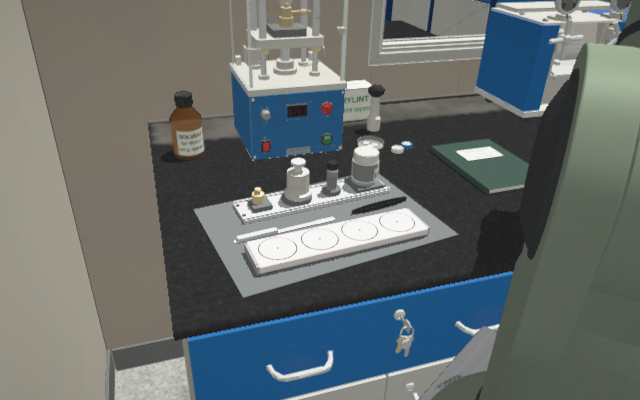

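The top view shows the rail row, left to right: weight (299,158), die (333,178), vial (367,191) and jar (404,207). The board's places are at (258,224), (291,241), (324,257) and (358,273). So the weight goes to the right end, then die, vial, and jar at the left end.

```bash
cat > h.py <<'E'
import numpy as np, cv2
from workcell import bot
from scipy.spatial.transform import Rotation as Ro
def ray(P,uv,z,H=400):
    f=H/2/np.tan(np.radians(P["vertical_fov"])/2); R=np.array(P["R"]);t=np.array(P["t"])
    d=R.T@np.array([(uv[0]-P["cx"])/f,(uv[1]-P["cy"])/f,1]); c=-R.T@t
    return c+d*(z-c[2])/d[2]
def proj(P,X,H=400):
    f=H/2/np.tan(np.radians(P["vertical_fov"])/2); p=np.array(P["R"])@X+P["t"]
    return np.array([P["cx"]+f*p[0]/p[2],P["cy"]+f*p[1]/p[2]])
def white(im,lo=165):
    m=(im.min(2)>lo).astype(np.uint8)
    return m
E
python3 - <<'E'
from h import *
P=bot.camera_params("top"); im=cv2.imread("pics/top0.png")
print("pix board",im[262,300],"rail",im[170,312], "mat",im[200,245])
for lo in(140,165,190):
    cs,_=cv2.findContours(white(im,lo),cv2.RETR_EXTERNAL,cv2.CHAIN_APPROX_NONE)
    for c in cs:
        r=cv2.minAreaRect(c)
        if 2000<cv2.contourArea(c)<12000 and 130<r[0][1]<290 and 220<r[0][0]<440:
            z=.018
            b=np.array([ray(P,q,z)for q in cv2.boxPoints(r)])
            print(lo,r,b.mean(0).round(4),np.linalg.norm(np.diff(b,axis=0),axis=1).round(4), b.round(3).tolist())
for q in[(258,224),(291,241),(324,257),(358,273)]: print("ring",ray(P,q,.018).round(4))
for n,q,z in[("weight",(299,157),.044),("die",(334,173),.086),("vial",(367,188),.071),("jar",(407,203),.08)]: print(n,ray(P,q,z).round(4))
E
```

```text
pix board [232 235 245] rail [216 215 219] mat [155 155 160]
165 ((308.60003662109375, 249.30001831054688), (156.9719696044922, 38.460365295410156), 26.56505012512207) [ 0.4035 -0.1698  0.018 ] [0.0731 0.298  0.0718] [[0.433, -0.02, 0.018], [0.5, -0.05, 0.018], [0.373, -0.32, 0.018], [0.308, -0.288, 0.018]]
165 ((350.9587707519531, 183.5927734375), (151.2865753173828, 37.06013488769531), 23.96249008178711) [ 0.5306 -0.248   0.018 ] [0.0724 0.2908 0.0712] [[0.554, -0.101, 0.018], [0.621, -0.128, 0.018], [0.507, -0.396, 0.018], [0.441, -0.367, 0.018]]
190 ((308.2000427246094, 249.1000213623047), (153.39425659179688, 36.671512603759766), 26.56505012512207) [ 0.4038 -0.1691  0.018 ] [0.0697 0.2912 0.0685] [[0.434, -0.023, 0.018], [0.497, -0.052, 0.018], [0.373, -0.315, 0.018], [0.311, -0.285, 0.018]]
ring [ 0.4486 -0.0734  0.018 ]
ring [ 0.4178 -0.1372  0.018 ]
ring [ 0.389  -0.2003  0.018 ]
ring [ 0.3606 -0.2649  0.018 ]
weight [ 0.5745 -0.1494  0.044 ]
die [ 0.5383 -0.2147  0.086 ]
vial [ 0.5147 -0.2751  0.071 ]
jar [ 0.4881 -0.3456  0.08  ]
```

```bash
python3 - <<'E'
import cv2
im=cv2.imread("pics/top0.png")[120:310,200:450]
cv2.imwrite("pics/c1.png",cv2.resize(im,None,fx=3,fy=3,interpolation=cv2.INTER_CUBIC))
E
```

```text
(no output)
```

View pics/c1.png

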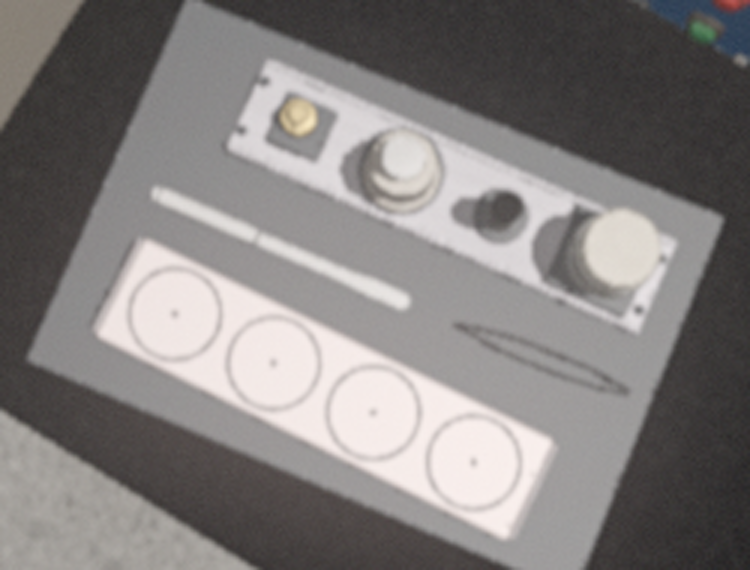

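The crop confirms the empty board, with centre dots at full-frame (258.3,224.7), (291,241), (324.3,257.3) and (358,274.3). They span 211 mm against the 210 mm given. I'm approaching the weight now.

Call:
move_arm(
  moves=[
    [[1, 0.5, -0.32, 0, 0, 0, -0.143], [1, 0.5, -0.32, 0, 0, 0, -0.143], [1, 0.5, -0.32, 0, 0, 0, -0.143], [1, 0.5, -0.32, 0, 0, 0, -0.143], [1, 0.5, -0.32, 0, 0, 0, -0.143]],
  ],
)

```text
clock: 0.6
position: [0.3286, -0.4193, 0.2053]
tool_rot: [-3.141, 0.0, 1.012]
force: [2.0, -1.1, -0.4]
grip_width: 0.0852
finger_force: 0.0
```

```bash
cat >> h.py <<'E'
def plan(*T):  # each (x,y,z,yaw deg) -> tool shift, turn in move units
    s=bot.observe(); R=Ro.from_euler("xyz",s["tool_rot"])
    for x,y,z,yaw in T:
        d=R.inv().apply(np.array([x,y,z])-s["position"]); w=(R.inv()*Ro.from_euler("xyz",[np.pi,0,np.radians(yaw)])).as_rotvec()/(2*np.pi)
        print("go",np.r_[d,w].round(4).tolist(), "dist",np.linalg.norm(d).round(3))
    print(s["clock"],s["position"].round(4),np.degrees(s["tool_rot"]).round(2),s["qpos"].round(2))
E
python3 -c "
from h import *
plan((.565,-.165,.2,66.5))"
```

```text
go [0.341, 0.0655, 0.0052, -0.0, 0.0, -0.0237] dist 0.347
0.6 [ 0.3286 -0.4193  0.2053] [-1.7999e+02  1.0000e-02  5.7970e+01] [ 1.01  0.39 -0.28  1.83  0.13  0.94  0.11]
```

Call:
move_arm(
  moves=[
    [[1, 0.341, 0.065, 0.005, 0, 0, -0.0237], [1, 0.341, 0.065, 0.005, 0, 0, -0.0237], [1, 0.341, 0.065, 0.005, 0, 0, -0.0237], [1, 0.341, 0.065, 0.005, 0, 0, -0.0237], [1, 0.341, 0.065, 0.005, 0, 0, -0.0237]],
  ],
)

```text
clock: 1.1
position: [0.4997, -0.237, 0.2016]
tool_rot: [-3.141, 0.0, 1.154]
force: [0.7, -0.7, 0.4]
grip_width: 0.0855
finger_force: 0.0
```

```bash
python3 -c "
from h import *
plan((.565,-.165,.2,66.5))
P=bot.camera_params('wrist');print(P)
cv2.imwrite('pics/w1.png',bot.grab_frame('wrist')[:,:,::-1])"
```

```text
go [0.0923, 0.0306, 0.0016, -0.0, 0.0, -0.001] dist 0.097
1.1 [ 0.4997 -0.237   0.2016] [-1.7999e+02  1.0000e-02  6.6140e+01] [ 0.61  0.43 -0.37  1.78  0.19  0.96 -0.25]
{'vertical_fov': 60.67526881223178, 'cx': 318.1508997003799, 'cy': 207.0661937858217, 'R': array([[ 9.14827568e-01, -4.03844410e-01, -4.62489319e-04],
       [-3.88847693e-01, -8.81163583e-01,  2.68976227e-01],
       [-1.09032075e-01, -2.45887030e-01, -9.63146705e-01]]), 't': array([-0.55254172, -0.04883604,  0.37075266])}
```

View pics/w1.png

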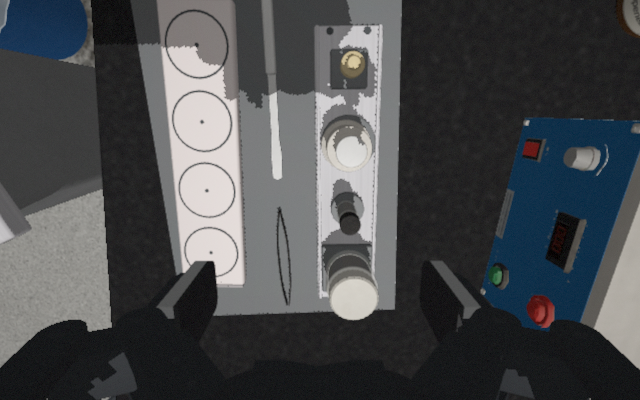

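The wrist view shows both racks: the dots are near (196,44), (202,122), (207,190) and (211,253). The weight is at (353,62), the die head at (352,152), the vial cap at (349,222) and the jar cap at (353,297).

```bash
python3 - <<'E'
from h import *
import pickle
P=dict(bot.camera_params("wrist")); pickle.dump(P,open("w1.pkl","wb"))
im=cv2.imread("pics/w1.png"); g=cv2.cvtColor(im,6)
T=bot.camera_params("top")
D=[]
for (u,v),tq in zip([(196,44),(202,122),(207,190),(211,253)],[(258.3,224.7),(291,241),(324.3,257.3),(358,274.3)]):
    w=255-g[v-5:v+6,u-5:u+6].astype(float); w=np.clip(w-np.median(w)-25,0,None); y,x=np.mgrid[v-5:v+6,u-5:u+6]
    c=((w*x).sum()/w.sum(),(w*y).sum()/w.sum()); a,b=ray(P,c,.018),ray(T,tq,.018)
    D.append(a); print("dot",np.round(c,1),"wrist",a.round(4),"top",b.round(4))
D=np.array(D); print("span",np.linalg.norm(D[0]-D[3]),np.degrees(np.arctan2(-(D[0]-D[3])[0],(D[0]-D[3])[1])))
def blob(m,u,v):
    n,l,s,c=cv2.connectedComponentsWithStats(m.astype(np.uint8)); k=l[v,u]; return s[k].tolist(),c[k].round(1)
hs=cv2.cvtColor(im,40)
print("weight",blob((hs[...,1]>60)&(hs[...,0]<40)&(hs[...,0]>10),353,62))
print("vialcap",blob(g<45,349,222))
print("die",blob(g>215,350,152), "jar",blob((g>150)&(im[...,2]>im[...,0].astype(int)+8),353,297))
cv2.imwrite("pics/c2.png",cv2.resize(im[20:325,300:405],None,fx=2.6,fy=1.96*1.0,interpolation=cv2.INTER_CUBIC) if 0 else np.hstack([cv2.resize(im[20:175,300:405],None,fx=3.7,fy=3.7),cv2.resize(im[175:330,300:405],None,fx=3.7,fy=3.7)]))
E
```

```text
dot [196.3  44.4] wrist [ 0.4509 -0.0644  0.018 ] top [ 0.4473 -0.074   0.018 ]
dot [201.5 121.4] wrist [ 0.4215 -0.1288  0.018 ] top [ 0.4178 -0.1372  0.018 ]
dot [206.4 190.2] wrist [ 0.3926 -0.1929  0.018 ] top [ 0.3885 -0.2009  0.018 ]
dot [210.6 252.2] wrist [ 0.3634 -0.2568  0.018 ] top [ 0.3581 -0.2649  0.018 ]
span 0.21138467037427097 -24.45963809482104
weight ([340, 51, 25, 27, 521], array([352.1,  63.8]))
vialcap ([0, 0, 640, 400, 120673], array([246.6, 170.7]))
die ([337, 145, 27, 22, 367], array([349. , 156.6])) jar ([330, 277, 48, 43, 1622], array([353.6, 298.1]))
```

View pics/c2.png

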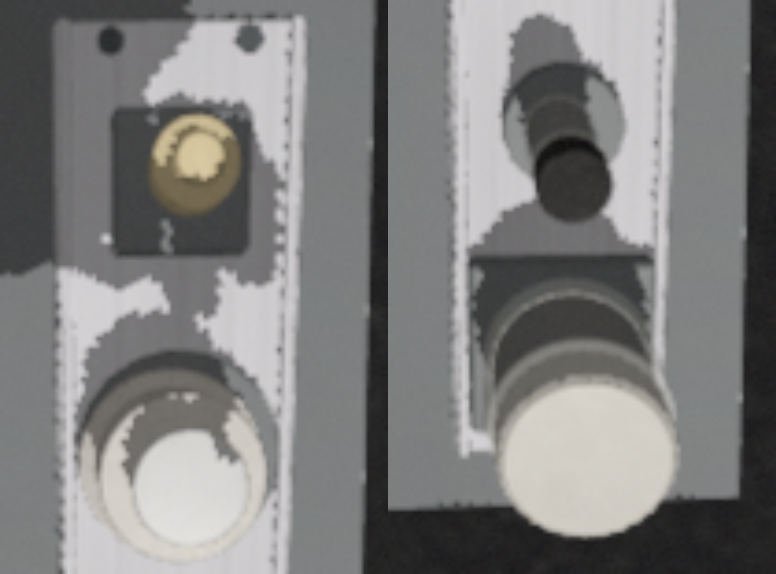

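The crop gives top centres: weight knob (354,62.4), die head (351.4,151.6), vial cap (350.5,224.7) and jar cap (353.8,298.8). The pose I saved was read after the arm had settled further. I'll redo this with the pose printed just before the frame.

```bash
python3 - <<'E'
from h import *
import pickle
P=dict(vertical_fov=60.67526881223178,cx=318.1508997003799,cy=207.0661937858217,R=np.array([[ 9.14827568e-01, -4.03844410e-01, -4.62489319e-04],
       [-3.88847693e-01, -8.81163583e-01,  2.68976227e-01],
       [-1.09032075e-01, -2.45887030e-01, -9.63146705e-01]]), t=np.array([-0.55254172, -0.04883604,  0.37075266]))
T=bot.camera_params("top")
for n,a,b,z in[("b1",(196.3,44.4),(258.3,224.7),.018),("b2",(201.5,121.4),(291,241),.018),("b3",(206.4,190.2),(324.3,257.3),.018),("b4",(210.6,252.2),(358,274.3),.018),
 ("weight",(354.1,62.4),(298.9,158.5),.044),("die",(351.4,151.6),(334.2,171.3),.086),("vial",(350.5,224.7),(368.5,189.3),.071),("jar",(353.8,298.8),(407,203),.080)]:
    print(n,"wrist",ray(P,a,z).round(4),"top",ray(T,b,z).round(4), "at z+2:",ray(P,a,z+.002).round(4)[:2],ray(T,b,z+.002).round(4)[:2])
plan((.57,-.155,.15,66.5))
E
```

```text
b1 wrist [ 0.4462 -0.0726  0.018 ] top [ 0.4473 -0.074   0.018 ] at z+2: [ 0.4467 -0.0732] [ 0.4472 -0.0743]
b2 wrist [ 0.4163 -0.1365  0.018 ] top [ 0.4178 -0.1372  0.018 ] at z+2: [ 0.4169 -0.1367] [ 0.4177 -0.1373]
b3 wrist [ 0.3867 -0.2004  0.018 ] top [ 0.3885 -0.2009  0.018 ] at z+2: [ 0.3875 -0.2002] [ 0.3885 -0.2009]
b4 wrist [ 0.3568 -0.2643  0.018 ] top [ 0.3581 -0.2649  0.018 ] at z+2: [ 0.3578 -0.2637] [ 0.3582 -0.2648]
weight wrist [ 0.5729 -0.1494  0.044 ] top [ 0.5716 -0.1493  0.044 ] at z+2: [ 0.5726 -0.1496] [ 0.5712 -0.1494]
die wrist [ 0.5391 -0.2151  0.086 ] top [ 0.5414 -0.215   0.086 ] at z+2: [ 0.539  -0.2148] [ 0.541 -0.215]
vial wrist [ 0.5135 -0.2788  0.071 ] top [ 0.5124 -0.2778  0.071 ] at z+2: [ 0.5136 -0.2781] [ 0.5122 -0.2776]
jar wrist [ 0.4885 -0.3457  0.08  ] top [ 0.4881 -0.3456  0.08  ] at z+2: [ 0.4888 -0.3445] [ 0.4879 -0.3452]
go [0.0937, 0.0299, 0.0521, 0.0002, -0.0007, 0.0003] dist 0.111
1.15 [ 0.5052 -0.2293  0.2017] [179.93  -0.25  66.61] [ 0.6   0.43 -0.38  1.78  0.19  0.96 -0.26]
```

Call:
move_arm(
  moves=[
    [[1, 0.091, 0.029, 0.08, 0, 0, 0], [1, 0.091, 0.029, 0.08, 0, 0, 0], [1, 0.091, 0.029, 0.08, 0, 0, 0], [1, 0.091, 0.029, 0.08, 0, 0, 0], [1, 0.091, 0.029, 0.08, 0, 0, 0]],
  ],
)

```text
clock: 1.65
position: [0.5617, -0.1672, 0.1213]
tool_rot: [-3.14, 0.0, 1.155]
force: [0.2, -0.6, -0.0]
grip_width: 0.0852
finger_force: 0.0
```

```bash
python3 -c "
from h import *
plan((.572,-.1494,.024,67),(.572,-.1494,.12,67))
P=bot.camera_params('wrist');print(proj(P,np.array([.572,-.1494,.044])),P)
cv2.imwrite('pics/w2.png',bot.grab_frame('wrist')[:,:,::-1])"
```

```text
go [0.0205, 0.0024, 0.0973, -0.0002, 0.0001, -0.0023] dist 0.099
go [0.0205, 0.0022, 0.0013, -0.0002, 0.0001, -0.0023] dist 0.021
1.65 [ 0.5617 -0.1672  0.1213] [-1.7994e+02  2.0000e-02  6.6190e+01] [ 0.44  0.58 -0.35  1.77  0.26  0.84 -0.45]
[321.68203111 178.86718351] {'vertical_fov': 60.67526881223178, 'cx': 318.1508997003799, 'cy': 207.0661937858217, 'R': array([[ 0.91513556, -0.40314407, -0.00132669],
       [-0.38793644, -0.88150015,  0.26918915],
       [-0.10969149, -0.2458299 , -0.96308641]]), 't': array([-0.58105203,  0.05778078,  0.3177819 ])}
```

View pics/w2.png

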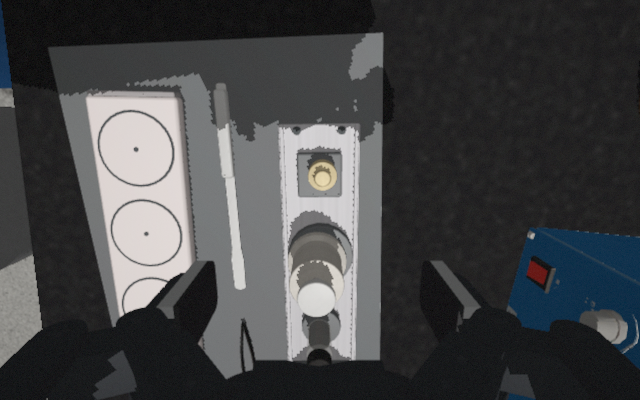

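The knob sits at (321.5,178) against a predicted (321.7,178.9), so the fix is good. Descending.

Call:
move_arm(
  moves=[
    [[1, 0.0205, 0.002, 0.0, 0, 0, -0.002], [1, 0.0205, 0.002, 0.05, 0, 0, -0.002], [0.6, 0.0205, 0.002, 0.085, 0, 0, -0.002], [0.5, 0.0205, 0.002, 0.0975, 0, 0, -0.002], [0.5, 0.0205, 0.002, 0.0975, 0, 0, -0.002]],
  ],
  force=30,
)

```text
clock: 2.2
position: [0.5714, -0.15, 0.0238]
tool_rot: [-3.14, 0.001, 1.166]
force: [0.5, -0.2, 0.8]
grip_width: 0.0439
finger_force: 0.0
```

Call:
move_arm(
  moves=[
    [[0.4, 0, 0, 0, 0, 0, 0], [0.3, 0, 0, 0, 0, 0, 0], [0.2, 0, 0, 0, 0, 0, 0], [0, 0, 0, 0, 0, 0, 0], [0, 0, 0, 0, 0, 0, 0]],
  ],
)

```text
clock: 2.7
position: [0.5724, -0.1493, 0.0247]
tool_rot: [3.141, -0.0, 1.167]
force: [0.4, 0.1, -0.7]
grip_width: -0.0002
finger_force: 0.0
```

```bash
python3 -c "
from h import *
s=bot.observe();print(s['grip_width'],s['finger_force'],s['force'])
plan((.572,-.1494,.024,67))"
```

```text
-0.00017846318351668223 0.0 [ 0.41131012  0.12027444 -0.65977383]
go [-0.0002, -0.0003, 0.0007, 0.0001, -0.0, -0.0003] dist 0.001
2.7 [ 0.5724 -0.1493  0.0247] [179.97  -0.    66.87] [ 0.37  0.72 -0.31  1.8   0.33  0.66 -0.53]
```

The fingers shut to 0, so the grasp missed. Looking again.

```bash
python3 -c "
from h import *
a=bot.grab_frame('wrist')[:,:,::-1];s=bot.grab_frame('scene')[:,:,::-1]
cv2.imwrite('pics/m1.png',np.vstack([a[100:400,100:500],cv2.resize(s[150:250,200:400],(400,200))]))"
```

```text
(no output)
```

View pics/m1.png

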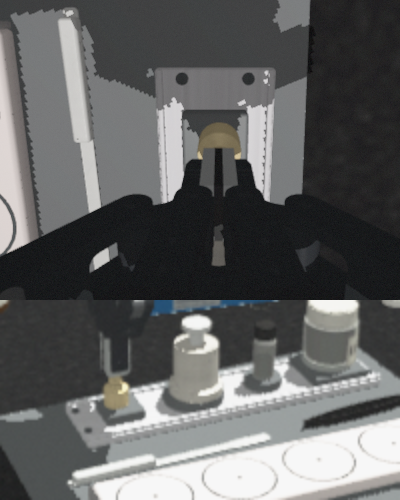

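```bash
python3 - <<'E'
from h import *
S=bot.camera_params("scene");W=bot.camera_params("wrist")
s=bot.observe();p=s["position"]
for q in(p,p+[0,0,.02],np.array([.572,-.1494,.044]),np.array([.572,-.1494,.018])): print("scene",proj(S,q).round(1),"crop",((proj(S,q)-[200,150])*2+[0,300]).round(0),"wristcrop",(proj(W,q)-[100,100]).round(1))
print(ray(W,(319,228),.044), ray(S,(258.5,190),.044))
E
```

```text
scene [258.2 199.3] crop [116. 399.] wristcrop [218.6 144.9]
scene [257.8 189.3] crop [116. 379.] wristcrop [218.6 160.8]
scene [258.  189.5] crop [116. 379.] wristcrop [218.3 160.9]
scene [258.5 202.5] crop [117. 405.] wristcrop [218.3 140.9]
[ 0.5787418  -0.13439332  0.044     ] [ 0.57009631 -0.14881409  0.044     ]
```

The weight still stands on its seat. The scene crop shows the fingertips near knob height, at z≈0.045, about 20 mm above the reported TCP. So the tips end higher than the TCP value suggests. I'll reopen, go lower and close again.

Call:
move_arm(
  moves=[
    [[0.5, 0, 0, -0.015, 0, 0, 0], [0.5, 0, 0, -0.015, 0, 0, 0], [0.5, 0, 0, -0.015, 0, 0, 0], [0.5, 0, 0, 0.0, 0, 0, 0], [0.5, 0, 0, 0.012, 0, 0, 0]],
  ],
)

```text
clock: 3.3
position: [0.5719, -0.1493, 0.011]
tool_rot: [-3.141, 0.0, 1.167]
force: [0.0, -0.5, -0.2]
grip_width: 0.0429
finger_force: 0.0
```

Call:
move_arm(
  moves=[
    [[0.5, 0, 0, 0.002, 0, 0, 0], [0.3, 0, 0, 0.002, 0, 0, 0], [0.1, 0, 0, 0.002, 0, 0, 0], [0, 0, 0, 0.002, 0, 0, 0], [0, 0, 0, 0.002, 0, 0, 0]],
  ],
)

```text
clock: 3.8
position: [0.5723, -0.1493, 0.0105]
tool_rot: [3.141, -0.0, 1.167]
force: [-0.1, -0.3, -0.7]
grip_width: 0.0173
finger_force: 27.4
```

```bash
python3 -c "
from h import *
plan((.572,-.1494,.004,67))
a=bot.grab_frame('wrist')[:,:,::-1];s=bot.grab_frame('scene')[:,:,::-1]
cv2.imwrite('pics/m2.png',np.hstack([a[100:400,150:450],cv2.resize(s[150:225,210:310],(400,300))]))"
```

```text
go [-0.0002, -0.0003, 0.0065, 0.0001, -0.0, -0.0003] dist 0.006
3.8 [ 0.5723 -0.1493  0.0105] [179.98  -0.    66.87] [ 0.36  0.75 -0.3   1.81  0.34  0.64 -0.54]
```

View pics/m2.png

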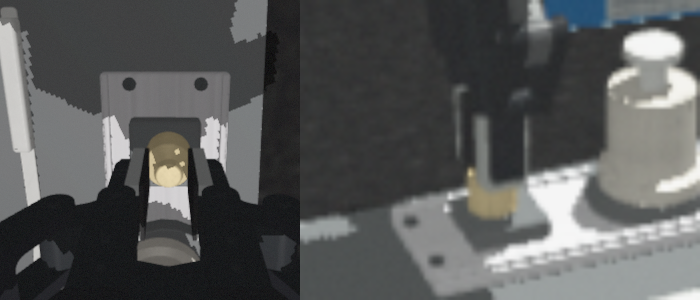

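The fingers are round the weight but high up, at a width of 17.3 mm instead of 22. I'll open, go 8 mm lower and regrip.

Call:
move_arm(
  moves=[
    [[0.5, 0, 0, 0, 0, 0, 0], [0.5, 0, 0, 0, 0, 0, 0], [0.5, 0, 0, 0.008, 0, 0, 0], [0.3, 0, 0, 0.008, 0, 0, 0], [0.2, 0, 0, 0.008, 0, 0, 0]],
  ],
)

```text
clock: 4.4
position: [0.5719, -0.1491, 0.0018]
tool_rot: [-3.141, 0.0, 1.167]
force: [-0.3, -0.5, -1.8]
grip_width: 0.0198
finger_force: 29.3
```

Call:
move_arm(
  moves=[
    [[0.1, 0, 0, 0, 0, 0, 0], [0, 0, 0, 0, 0, 0, 0], [0, 0, 0, 0, 0, 0, 0], [0, 0, 0, 0, 0, 0, 0]],
  ],
)

```text
clock: 4.8
position: [0.5722, -0.1492, 0.0023]
tool_rot: [3.142, -0.0, 1.167]
force: [-0.0, 0.4, -1.3]
grip_width: 0.0196
finger_force: 29.3
```

```bash
python3 -c "
from h import *
plan((.572,-.1494,.004,67))"
```

```text
go [-0.0002, -0.0001, -0.0017, 0.0, -0.0, -0.0003] dist 0.002
4.8 [ 0.5722 -0.1492  0.0023] [180.    -0.    66.87] [ 0.36  0.76 -0.29  1.81  0.35  0.62 -0.55]
```

Call:
move_arm(
  moves=[
    [[0, 0, 0, -0.03, 0, 0, 0], [0, 0, 0, -0.07, 0, 0, 0], [0, 0, 0, -0.1, 0, 0, 0], [0, -0.048, -0.038, -0.1, 0, 0, 0.003], [0, -0.075, -0.06, -0.1, 0, 0, 0.005]],
  ],
)

```text
clock: 5.3
position: [0.4869, -0.195, 0.1029]
tool_rot: [3.14, -0.0, 1.136]
force: [-0.3, -1.2, -1.5]
grip_width: 0.02
finger_force: 29.6
```

Call:
move_arm(
  moves=[
    [[0, -0.03, -0.024, 0, 0, 0, 0], [0, -0.06, -0.048, 0, 0, 0, 0], [0, -0.09, -0.072, 0, 0, 0, 0], [0, -0.115, -0.092, 0, 0, 0, 0], [0, -0.115, -0.092, 0, 0, 0, 0]],
  ],
)

```text
clock: 5.8
position: [0.3518, -0.2621, 0.1023]
tool_rot: [-3.14, 0.002, 1.131]
force: [1.3, 1.3, -0.9]
grip_width: 0.0199
finger_force: 29.7
```

```bash
python3 -c "
from h import *
print(bot.observe()['grip_width'])
plan((.3575,-.2645,.003,65),(.3575,-.2645,.1,65))"
```

```text
0.01991695509921472
go [0.0004, 0.0064, 0.0993, -0.0003, 0.0002, -0.0005] dist 0.099
go [0.0002, 0.0062, 0.0023, -0.0003, 0.0002, -0.0005] dist 0.007
5.8 [ 0.3518 -0.2621  0.1023] [-1.799e+02  9.000e-02  6.482e+01] [ 0.79  0.41 -0.36  2.15  0.25  0.62 -0.18]
```

Call:
move_arm(
  moves=[
    [[0, 0, 0.005, 0.03, 0, 0, 0], [0, 0, 0.005, 0.06, 0, 0, 0], [0, 0, 0.005, 0.075, 0, 0, 0], [0, 0, 0.005, 0.085, 0, 0, 0], [0, 0, 0.005, 0.085, 0, 0, 0]],
  ],
)

```text
clock: 6.3
position: [0.3601, -0.2618, 0.0165]
tool_rot: [-3.14, -0.0, 1.136]
force: [1.2, -0.1, -0.3]
grip_width: 0.0202
finger_force: 29.7
```

```bash
python3 -c "
from h import *
plan((.3575,-.2645,.003,65))
a=bot.grab_frame('wrist')[:,:,::-1];s=bot.grab_frame('scene')[:,:,::-1]
cv2.imwrite('pics/m3.png',np.hstack([a[100:400,150:450],cv2.resize(s[180:255,350:450],(400,300))]))"
```

```text
go [-0.0035, -0.0012, 0.0135, -0.0002, -0.0, 0.0003] dist 0.014
6.3 [ 0.3601 -0.2618  0.0165] [-1.7993e+02 -2.0000e-02  6.5110e+01] [ 0.7   0.59 -0.26  2.18  0.37  0.41 -0.29]
```

View pics/m3.png

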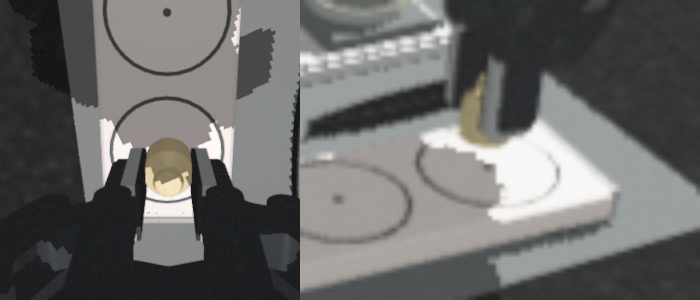

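The weight is held upright above the right-hand ring. Lowering it and releasing.

Call:
move_arm(
  moves=[
    [[0, -0.0035, -0.001, 0.0, 0, 0, 0], [0, -0.0035, -0.001, 0.007, 0, 0, 0], [0, -0.0035, -0.001, 0.012, 0, 0, 0], [0, -0.0035, -0.001, 0.0135, 0, 0, 0], [0, -0.0035, -0.001, 0.0135, 0, 0, 0]],
  ],
)

```text
clock: 6.9
position: [0.3577, -0.2648, 0.0034]
tool_rot: [-3.141, -0.0, 1.136]
force: [0.3, -0.4, 0.0]
grip_width: 0.0199
finger_force: 29.7
```

```bash
python3 -c "
from h import *
print(bot.observe()['force'],bot.observe()['grip_width']);plan((.3575,-.2645,.003,65))"
```

```text
[ 0.30885299 -0.3762968   0.04772624] 0.019875623147500143
go [0.0002, -0.0003, 0.0004, -0.0001, -0.0, 0.0002] dist 0.001
6.9 [ 0.3577 -0.2648  0.0034] [-1.7996e+02 -1.0000e-02  6.5090e+01] [ 0.69  0.61 -0.24  2.19  0.39  0.38 -0.3 ]
```

Call:
move_arm(
  moves=[
    [[0.35, 0, 0, 0, 0, 0, 0], [0.45, 0, 0, 0, 0, 0, 0], [0.6, 0, 0, -0.02, 0, 0, 0], [1, 0, 0, -0.065, 0, 0, 0], [1, 0, 0, -0.11, 0, 0, 0]],
  ],
  force=60,
)

```text
clock: 7.4
position: [0.3573, -0.2644, 0.1148]
tool_rot: [-3.14, -0.001, 1.136]
force: [0.6, -0.4, -0.4]
grip_width: 0.0775
finger_force: 0.0
```

Call:
move_arm(
  moves=[
    [[1, 0.03, 0.036, -0.015, 0, 0, 0], [1, 0.06, 0.072, -0.015, 0, 0, -0.003], [1, 0.09, 0.108, -0.015, 0, 0, -0.005], [1, 0.122, 0.144, -0.015, 0, 0, -0.005], [1, 0.122, 0.144, -0.015, 0, 0, -0.005]],
  ],
)

```text
clock: 7.9
position: [0.5449, -0.2115, 0.1287]
tool_rot: [3.139, -0.003, 1.172]
force: [-1.9, 0.0, -1.6]
grip_width: 0.0854
finger_force: 0.0
```

Call:
move_arm(
  moves=[
    [[1, 0, 0, 0, 0, 0, 0], [1, 0, 0, 0, 0, 0, 0]],
  ],
)

```text
clock: 8.1
position: [0.5389, -0.2155, 0.1286]
tool_rot: [-3.141, 0.001, 1.167]
force: [-0.5, 0.3, -0.2]
grip_width: 0.0857
finger_force: 0.0
```

```bash
python3 -c "
from h import *
plan((.54,-.215,.015,67),(.54,-.215,.1,67))
P=bot.camera_params('wrist');im=bot.grab_frame('wrist')[:,:,::-1].copy()
for n,X in dict(d=(.54,-.215,.086),v=(.513,-.278,.071),w=(.3575,-.2645,.044),r=(.3575,-.2645,.018)).items(): print(n,proj(P,np.array(X)).round(0))
cv2.imwrite('pics/w4.png',im)"
```

```text
go [0.001, 0.0009, 0.1136, -0.0001, 0.0001, -0.0004] dist 0.114
go [0.0009, 0.0008, 0.0286, -0.0001, 0.0001, -0.0004] dist 0.029
8.1 [ 0.5389 -0.2155  0.1286] [-1.7996e+02  3.0000e-02  6.6840e+01] [ 0.55  0.57 -0.39  1.78  0.27  0.85 -0.37]
d [320. 219.]
v [319. 301.]
w [147. 334.]
r [160. 317.]
```

View pics/w4.png

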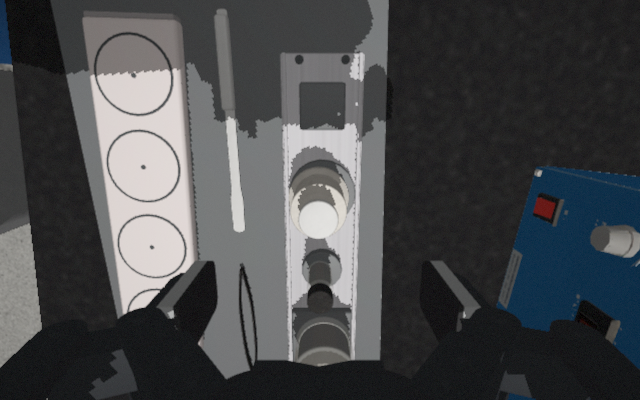

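The die head is at (318,219) against a predicted (320,219). Descending on the die.

Call:
move_arm(
  moves=[
    [[1, 0.001, 0, 0.04, 0, 0, 0], [1, 0.001, 0, 0.08, 0, 0, 0], [1, 0.001, 0, 0.105, 0, 0, 0], [1, 0.001, 0, 0.1135, 0, 0, 0], [0.7, 0.001, 0, 0.1135, 0, 0, 0]],
  ],
)

```text
clock: 8.65
position: [0.5395, -0.2144, 0.0149]
tool_rot: [-3.14, 0.0, 1.167]
force: [0.0, 0.3, 0.8]
grip_width: 0.0729
finger_force: 0.0
```

Call:
move_arm(
  moves=[
    [[0.6, 0, 0, 0, 0, 0, 0], [0.55, 0, 0, 0, 0, 0, 0], [0.4, 0, 0, 0, 0, 0, 0], [0.2, 0, 0, 0, 0, 0, 0], [0.2, 0, 0, 0, 0, 0, 0]],
  ],
)

```text
clock: 9.15
position: [0.5406, -0.2145, 0.017]
tool_rot: [3.14, 0.0, 1.167]
force: [-5.3, 2.3, 18.2]
grip_width: 0.0408
finger_force: 59.0
```

```bash
python3 -c "
from h import *
plan((.3877,-.2006,.115,65))
a=bot.grab_frame('wrist')[:,:,::-1];s=bot.grab_frame('scene')[:,:,::-1]
cv2.imwrite('pics/m5.png',np.hstack([a[100:400,150:450],cv2.resize(s[130:205,240:340],(400,300))]))"
```

```text
go [-0.0473, -0.146, -0.0982, 0.0003, 0.0001, 0.0052] dist 0.182
9.15 [ 0.5406 -0.2145  0.017 ] [1.7991e+02 2.0000e-02 6.6860e+01] [ 0.5   0.73 -0.32  1.83  0.36  0.64 -0.44]
```

View pics/m5.png

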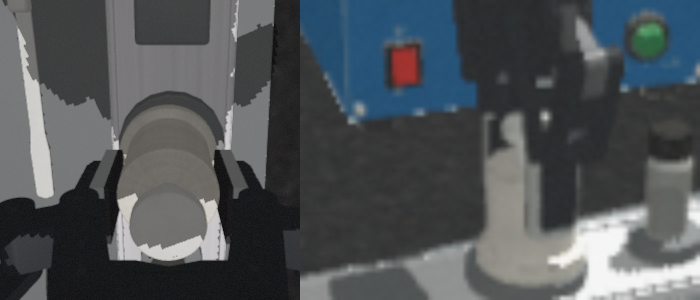

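The die is gripped on its body at a 41 mm width, with the tips on the foot's shoulder. Lifting it.

Call:
move_arm(
  moves=[
    [[0.2, 0, 0, -0.02, 0, 0, 0], [0.2, 0, 0, -0.05, 0, 0, 0], [0.2, 0, 0, -0.085, 0, 0, 0], [0.2, -0.005, -0.015, -0.1, 0, 0, 0], [0.2, -0.015, -0.045, -0.1, 0, 0, 0.002]],
  ],
)

```text
clock: 9.75
position: [0.495, -0.2104, 0.1179]
tool_rot: [3.136, -0.001, 1.155]
force: [0.4, -0.7, -6.5]
grip_width: 0.0403
finger_force: 64.1
```

Call:
move_arm(
  moves=[
    [[0.2, -0.01, -0.03, 0, 0, 0, 0], [0.2, -0.02, -0.06, 0, 0, 0, 0.002], [0.2, -0.029, -0.088, 0, 0, 0, 0.003], [0.2, -0.032, -0.1, 0, 0, 0, 0.003], [0.2, -0.032, -0.1, 0, 0, 0, 0.003]],
  ],
)

```text
clock: 10.25
position: [0.387, -0.1993, 0.1157]
tool_rot: [-3.142, 0.001, 1.135]
force: [0.5, -0.5, -5.6]
grip_width: 0.0402
finger_force: 64.1
```

Call:
move_arm(
  moves=[
    [[0.2, 0, 0, 0, 0, 0, 0], [0.2, 0, 0, 0, 0, 0, 0]],
  ],
)

```text
clock: 10.45
position: [0.3895, -0.1992, 0.1154]
tool_rot: [3.141, -0.0, 1.136]
force: [0.3, -0.0, -6.0]
grip_width: 0.0405
finger_force: 64.1
```

```bash
python3 -c "
from h import *
s=bot.observe();print(s['grip_width'],s['force'])
plan((.3877,-.2006,.019,65))"
```

```text
0.04045525016186163 [ 0.32311239 -0.01551137 -5.96925414]
go [-0.0021, -0.0012, 0.0964, 0.0001, -0.0, 0.0003] dist 0.096
10.45 [ 0.3895 -0.1992  0.1154] [ 1.7995e+02 -2.0000e-02  6.5100e+01] [ 0.67  0.39 -0.41  2.14  0.25  0.65 -0.35]
```

Call:
move_arm(
  moves=[
    [[0.2, -0.002, -0.001, 0.03, 0, 0, 0], [0.2, -0.002, -0.001, 0.06, 0, 0, 0], [0.2, -0.002, -0.001, 0.085, 0, 0, 0], [0.2, -0.002, -0.001, 0.094, 0, 0, 0], [0.2, -0.002, -0.001, 0.096, 0, 0, 0]],
  ],
)

```text
clock: 10.95
position: [0.3869, -0.2001, 0.0185]
tool_rot: [-3.14, -0.0, 1.137]
force: [0.7, 0.9, -4.8]
grip_width: 0.0403
finger_force: 64.1
```

Call:
move_arm(
  moves=[
    [[0.2, 0, 0, 0.001, 0, 0, 0], [0.2, 0, 0, 0.002, 0, 0, 0], [0.2, 0, 0, 0.002, 0, 0, 0]],
  ],
)

```text
clock: 11.25
position: [0.3872, -0.2008, 0.0179]
tool_rot: [3.14, 0.0, 1.135]
force: [0.0, -0.2, -5.9]
grip_width: 0.04
finger_force: 64.1
```

```bash
python3 -c "
from h import *
s=bot.observe();print(s['grip_width'],s['force'])
plan((.3877,-.2006,.019,65))"
```

```text
0.03997044863030827 [ 0.03994062 -0.1645461  -5.91460781]
go [0.0004, 0.0003, -0.0011, 0.0002, 0.0, 0.0002] dist 0.001
11.25 [ 0.3872 -0.2008  0.0179] [179.93   0.    65.06] [ 0.57  0.58 -0.29  2.21  0.4   0.4  -0.49]
```

Still airborne. Lowering a little more.

Call:
move_arm(
  moves=[
    [[0.2, 0, 0, 0.001, 0, 0, 0], [0.2, 0, 0, 0.002, 0, 0, 0], [0.2, 0, 0, 0.002, 0, 0, 0], [0.2, 0, 0, 0.002, 0, 0, 0]],
  ],
)

```text
clock: 11.65
position: [0.3873, -0.2009, 0.0169]
tool_rot: [3.14, 0.001, 1.136]
force: [-8.4, 4.5, 44.2]
grip_width: 0.0399
finger_force: 71.2
```

Call:
move_arm(
  moves=[
    [[0.2, 0, 0, -0.001, 0, 0, 0], [0.2, 0, 0, -0.001, 0, 0, 0]],
  ],
)

```text
clock: 11.85
position: [0.3872, -0.2008, 0.017]
tool_rot: [3.14, 0.0, 1.136]
force: [-4.7, 1.5, 20.0]
grip_width: 0.0405
finger_force: 67.7
```

Call:
move_arm(
  moves=[
    [[0.2, 0, 0, -0.0008, 0, 0, 0], [0.55, 0, 0, -0.0008, 0, 0, 0], [0.75, 0, 0, -0.0008, 0, 0, 0], [0.85, 0, 0, -0.0008, 0, 0, 0], [1, 0, 0, -0.02, 0, 0, 0]],
  ],
  force=25,
)

```text
clock: 12.35
position: [0.3859, -0.1999, 0.0351]
tool_rot: [-3.139, -0.0, 1.136]
force: [0.5, -0.1, 1.3]
grip_width: 0.0845
finger_force: 0.0
```

Call:
move_arm(
  moves=[
    [[1, 0, 0, -0.03, 0, 0, 0], [1, 0, 0, -0.07, 0, 0, 0], [1, 0, 0, -0.1, 0, 0, 0], [1, -0.004, 0.035, -0.1, 0, 0, -0.002], [1, -0.009, 0.075, -0.1, 0, 0, -0.005]],
  ],
)

```text
clock: 12.85
position: [0.4519, -0.2412, 0.1378]
tool_rot: [3.139, 0.001, 1.168]
force: [0.6, -0.0, -0.7]
grip_width: 0.0853
finger_force: 0.0
```

Call:
move_arm(
  moves=[
    [[1, -0.003, 0.035, 0, 0, 0, 0], [1, -0.006, 0.07, 0, 0, 0, 0], [1, -0.006, 0.07, 0, 0, 0, 0], [1, -0.006, 0.07, 0, 0, 0, 0]],
  ],
)

```text
clock: 13.25
position: [0.5128, -0.273, 0.1356]
tool_rot: [-3.14, -0.0, 1.167]
force: [0.0, 1.3, 0.6]
grip_width: 0.0855
finger_force: 0.0
```

```bash
python3 -c "
from h import *
plan((.513,-.278,.014,67))
P=bot.camera_params('wrist');im=bot.grab_frame('wrist')[:,:,::-1].copy()
for n,X in dict(v=(.513,-.278,.071),die=(.3877,-.2006,.086),b2=(.417,-.137,.018)).items(): print(n,proj(P,np.array(X)).round(0))
cv2.imwrite('pics/w6.png',im)"
```

```text
go [-0.0045, 0.0023, 0.1216, -0.0002, -0.0001, -0.0003] dist 0.122
13.25 [ 0.5128 -0.273   0.1356] [-1.7994e+02 -2.0000e-02  6.6880e+01] [ 0.67  0.56 -0.4   1.77  0.28  0.87 -0.26]
v [322. 217.]
die [ 99. 191.]
b2 [140.  86.]
```

View pics/w6.png

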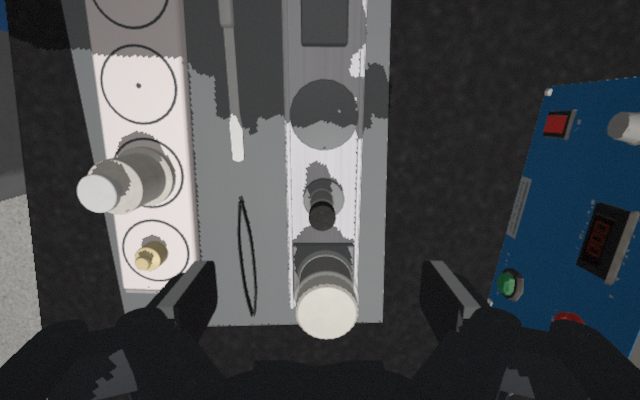

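The weight and die are standing in their rings. The vial cap is at (322,215), as predicted. Descending on the vial.

Call:
move_arm(
  moves=[
    [[1, -0.0045, 0.002, 0.04, 0, 0, 0], [1, -0.0045, 0.002, 0.08, 0, 0, 0], [0.8, -0.0045, 0.002, 0.11, 0, 0, 0], [0.5, -0.0045, 0.002, 0.1215, 0, 0, 0], [0.4, -0.0045, 0.002, 0.1215, 0, 0, 0]],
  ],
)

```text
clock: 13.8
position: [0.5121, -0.2776, 0.014]
tool_rot: [-3.139, -0.0, 1.168]
force: [-0.2, -0.7, 0.5]
grip_width: 0.0441
finger_force: 0.0
```

Call:
move_arm(
  moves=[
    [[0.3, 0, 0, 0, 0, 0, 0], [0.2, 0, 0, 0, 0, 0, 0], [0.1, 0, 0, 0, 0, 0, 0], [0.1, 0, 0, 0, 0, 0, 0], [0.1, 0, 0, 0, 0, 0, 0]],
  ],
)

```text
clock: 14.3
position: [0.5138, -0.2786, 0.0164]
tool_rot: [3.139, 0.0, 1.167]
force: [-2.0, 2.1, 11.1]
grip_width: 0.0195
finger_force: 25.8
```

```bash
python3 -c "
from h import *
s=bot.observe();print(s['force'])
plan((.417,-.137,.115,65))"
```

```text
[-2.04378143  2.05224965 11.0605504 ]
go [0.0921, -0.1445, -0.099, 0.0003, 0.0, 0.0052] dist 0.198
14.3 [ 0.5138 -0.2786  0.0164] [1.7988e+02 1.0000e-02 6.6870e+01] [ 0.63  0.73 -0.33  1.83  0.37  0.64 -0.33]
```

Call:
move_arm(
  moves=[
    [[0.1, 0, 0, -0.02, 0, 0, 0], [0.1, 0, 0, -0.06, 0, 0, 0], [0.1, 0, 0, -0.1, 0, 0, 0], [0.1, 0.02, -0.031, -0.1, 0, 0, 0.002], [0.1, 0.042, -0.0645, -0.1, 0, 0, 0.005]],
  ],
)

```text
clock: 14.8
position: [0.4706, -0.2145, 0.1166]
tool_rot: [3.138, -0.0, 1.133]
force: [0.1, 1.0, -0.3]
grip_width: 0.0195
finger_force: 24.8
```

Call:
move_arm(
  moves=[
    [[0.1, 0.02, -0.032, 0, 0, 0, 0], [0.1, 0.04, -0.064, 0, 0, 0, 0], [0.1, 0.048, -0.08, 0, 0, 0, 0], [0.1, 0.048, -0.08, 0, 0, 0, 0], [0.1, 0.048, -0.08, 0, 0, 0, 0]],
  ],
)

```text
clock: 15.3
position: [0.4186, -0.1374, 0.1156]
tool_rot: [3.14, 0.0, 1.136]
force: [-0.2, 0.1, 0.2]
grip_width: 0.0198
finger_force: 24.8
```

```bash
python3 -c "
from h import *
s=bot.observe();print(s['force'],s['grip_width'])
plan((.417,-.137,.019,65))"
```

```text
[-0.2491681   0.06727364  0.22236511] 0.019789604399123605
go [-0.0003, -0.0018, 0.0966, 0.0003, 0.0, 0.0003] dist 0.097
15.3 [ 0.4186 -0.1374  0.1156] [1.7989e+02 1.0000e-02 6.5090e+01] [ 0.53  0.4  -0.43  2.14  0.27  0.66 -0.52]
```

Call:
move_arm(
  moves=[
    [[0.1, 0, -0.001, 0.035, 0, 0, 0], [0.1, 0, -0.001, 0.07, 0, 0, 0], [0.1, 0, -0.001, 0.09, 0, 0, 0], [0.1, 0, -0.001, 0.0965, 0, 0, 0], [0.1, 0, -0.001, 0.0965, 0, 0, 0]],
  ],
)

```text
clock: 15.8
position: [0.4172, -0.1369, 0.0179]
tool_rot: [-3.141, 0.0, 1.135]
force: [1.3, 0.3, 1.0]
grip_width: 0.0194
finger_force: 24.8
```

Call:
move_arm(
  moves=[
    [[0.1, 0, 0, 0.001, 0, 0, 0], [0.1, 0, 0, 0.0015, 0, 0, 0], [0.1, 0, 0, 0.0015, 0, 0, 0]],
  ],
)

```text
clock: 16.1
position: [0.4175, -0.1369, 0.0174]
tool_rot: [3.14, -0.0, 1.136]
force: [0.5, 0.0, -0.6]
grip_width: 0.0194
finger_force: 24.8
```

```bash
python3 -c "
from h import *
s=bot.observe();print(s['force'],s['grip_width'])
plan((.417,-.137,.015,65))"
```

```text
[ 0.49455358  0.03041827 -0.60455153] 0.01937889806230525
go [-0.0003, -0.0004, 0.0024, 0.0002, -0.0, 0.0002] dist 0.002
16.1 [ 0.4175 -0.1369  0.0174] [ 1.7992e+02 -1.0000e-02  6.5060e+01] [ 0.42  0.58 -0.31  2.2   0.43  0.41 -0.67]
```

Call:
move_arm(
  moves=[
    [[0.1, 0, 0, 0.0006, 0, 0, 0], [0.1, 0, 0, 0.0006, 0, 0, 0]],
  ],
)

```text
clock: 16.3
position: [0.4173, -0.1367, 0.0164]
tool_rot: [3.141, -0.0, 1.136]
force: [0.2, -0.2, 3.8]
grip_width: 0.0193
finger_force: 25.2
```

Call:
move_arm(
  moves=[
    [[0.1, 0, 0, 0.0006, 0, 0, 0], [0.1, 0, 0, 0.0006, 0, 0, 0]],
  ],
)

```text
clock: 16.5
position: [0.4175, -0.1367, 0.0162]
tool_rot: [3.14, 0.0, 1.136]
force: [-2.7, 1.0, 20.9]
grip_width: 0.0194
finger_force: 26.9
```

Call:
move_arm(
  moves=[
    [[0.1, 0, 0, -0.0008, 0, 0, 0], [0.3, 0, 0, -0.0008, 0, 0, 0], [0.4, 0, 0, -0.0008, 0, 0, 0], [0.5, 0, 0, -0.0008, 0, 0, 0], [0.6, 0, 0, -0.02, 0, 0, 0]],
  ],
  force=35,
)

```text
clock: 17.0
position: [0.416, -0.1361, 0.0343]
tool_rot: [-3.139, 0.0, 1.136]
force: [0.8, -0.0, 0.7]
grip_width: 0.0513
finger_force: 0.0
```

Call:
move_arm(
  moves=[
    [[0.8, 0, 0, -0.035, 0, 0, 0], [1, 0, 0, -0.07, 0, 0, 0], [1, 0, 0, -0.1, 0, 0, 0], [1, -0.03, 0.029, -0.1, 0, 0, -0.002], [1, -0.06, 0.0575, -0.1, 0, 0, -0.005]],
  ],
)

```text
clock: 17.5
position: [0.4447, -0.2163, 0.1368]
tool_rot: [3.139, 0.0, 1.169]
force: [1.3, 0.6, -0.6]
grip_width: 0.0854
finger_force: 0.0
```

Call:
move_arm(
  moves=[
    [[1, -0.033, 0.032, 0, 0, 0, 0], [1, -0.066, 0.064, 0, 0, 0, 0], [1, -0.096, 0.097, 0, 0, 0, 0], [1, -0.096, 0.097, 0, 0, 0, 0], [1, -0.096, 0.097, 0, 0, 0, 0]],
  ],
)

```text
clock: 18.0
position: [0.4951, -0.3418, 0.1347]
tool_rot: [-3.141, -0.001, 1.166]
force: [-0.7, 1.1, -0.8]
grip_width: 0.0852
finger_force: 0.0
```

```bash
python3 -c "
from h import *
plan((.4885,-.345,.015,67))
P=bot.camera_params('wrist');im=bot.grab_frame('wrist')[:,:,::-1].copy()
for n,X in dict(jar=(.4885,-.345,.080),vial=(.417,-.137,.071),vb=(.417,-.137,.018),die=(.3877,-.2006,.086)).items(): print(n,proj(P,np.array(X)).round(0))
cv2.imwrite('pics/w7.png',im)"
```

```text
go [-0.0056, -0.0047, 0.1197, -0.0002, -0.0001, -0.0005] dist 0.12
18.0 [ 0.4951 -0.3418  0.1347] [-1.7994e+02 -3.0000e-02  6.6820e+01] [ 0.78  0.59 -0.4   1.71  0.28  0.9  -0.14]
jar [312. 222.]
vial [ 58. -48.]
vb [111. -15.]
die [60. 77.]
```

View pics/w7.png

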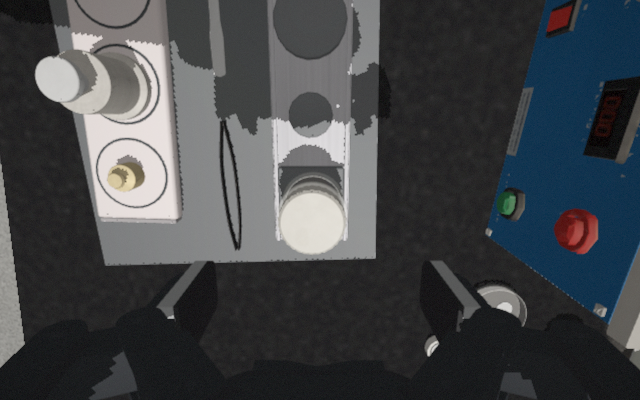

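The jar cap is at (312,221), as predicted, and the die and weight still stand. Descending on the jar.

Call:
move_arm(
  moves=[
    [[1, -0.005, -0.003, 0.01, 0, 0, 0], [1, -0.005, -0.003, 0.05, 0, 0, 0], [1, -0.005, -0.003, 0.09, 0, 0, 0], [1, -0.005, -0.003, 0.115, 0, 0, 0], [1, -0.005, -0.003, 0.12, 0, 0, 0]],
  ],
)

```text
clock: 18.55
position: [0.4887, -0.3434, 0.0126]
tool_rot: [-3.137, -0.001, 1.168]
force: [0.3, 0.6, -0.1]
grip_width: 0.0857
finger_force: 0.0
```

Call:
move_arm(
  moves=[
    [[0.75, 0, 0, 0, 0, 0, 0], [0.65, 0, 0, 0, 0, 0, 0], [0.55, 0, 0, 0, 0, 0, 0], [0.4, 0, 0, 0, 0, 0, 0], [0.3, 0, 0, 0, 0, 0, 0]],
  ],
)

```text
clock: 19.05
position: [0.4913, -0.3454, 0.0173]
tool_rot: [3.14, 0.001, 1.167]
force: [-1.5, 1.5, 7.4]
grip_width: 0.0499
finger_force: 35.2
```

```bash
python3 -c "
from h import *
s=bot.observe();print(s['force'])
plan((.447,-.0735,.135,65))"
```

```text
[-1.4666299   1.54644273  7.40503529]
go [0.2326, -0.1473, -0.1181, 0.0003, 0.0001, 0.0052] dist 0.3
19.05 [ 0.4913 -0.3454  0.0173] [1.7989e+02 3.0000e-02 6.6880e+01] [ 0.75  0.75 -0.34  1.78  0.37  0.67 -0.2 ]
```

Call:
move_arm(
  moves=[
    [[0.3, 0, 0, -0.02, 0, 0, 0], [0.3, 0, 0, -0.06, 0, 0, 0], [0.3, 0, 0, -0.1, 0, 0, 0], [0.3, 0.015, -0.01, -0.118, 0, 0, 0.002], [0.3, 0.05, -0.032, -0.118, 0, 0, 0.005]],
  ],
)

```text
clock: 19.55
position: [0.4821, -0.2893, 0.1373]
tool_rot: [3.135, 0.001, 1.131]
force: [1.5, 1.7, -3.3]
grip_width: 0.0498
finger_force: 37.5
```

Call:
move_arm(
  moves=[
    [[0.3, 0.036, -0.024, 0, 0, 0, 0], [0.3, 0.072, -0.048, 0, 0, 0, 0], [0.3, 0.108, -0.072, 0, 0, 0, 0], [0.3, 0.144, -0.096, 0, 0, 0, 0], [0.3, 0.174, -0.116, 0, 0, 0, 0]],
  ],
)

```text
clock: 20.05
position: [0.4488, -0.0779, 0.1347]
tool_rot: [3.14, -0.0, 1.137]
force: [0.7, 0.5, -2.3]
grip_width: 0.0499
finger_force: 37.5
```

Call:
move_arm(
  moves=[
    [[0.3, 0, 0, 0, 0, 0, 0], [0.3, 0, 0, 0, 0, 0, 0], [0.3, 0, 0, 0, 0, 0, 0]],
  ],
)

```text
clock: 20.35
position: [0.4493, -0.0807, 0.1341]
tool_rot: [3.14, 0.0, 1.135]
force: [-0.7, 0.2, -1.6]
grip_width: 0.05
finger_force: 37.5
```

```bash
python3 -c "
from h import *
s=bot.observe();print(s['force'],s['grip_width'])
plan((.447,-.0735,.0185,65),(.447,-.0735,.135,65))"
```

```text
[-0.68098887  0.24509035 -1.62003443] 0.04996182534088118
go [0.0056, -0.0053, 0.1156, 0.0002, 0.0, 0.0001] dist 0.116
go [0.0056, -0.0051, -0.0009, 0.0002, 0.0, 0.0001] dist 0.008
20.35 [ 0.4493 -0.0807  0.1341] [1.7993e+02 1.0000e-02 6.5020e+01] [ 0.42  0.39 -0.46  2.08  0.26  0.72 -0.65]
```

Call:
move_arm(
  moves=[
    [[0.3, 0.0055, -0.005, 0.035, 0, 0, 0], [0.3, 0.0055, -0.005, 0.07, 0, 0, 0], [0.3, 0.0055, -0.005, 0.1, 0, 0, 0], [0.3, 0.0055, -0.005, 0.113, 0, 0, 0], [0.3, 0.0055, -0.005, 0.1155, 0, 0, 0]],
  ],
)

```text
clock: 20.85
position: [0.4457, -0.0736, 0.017]
tool_rot: [-3.139, 0.002, 1.134]
force: [-11.5, 2.4, 35.0]
grip_width: 0.0504
finger_force: 41.8
```

Call:
move_arm(
  moves=[
    [[0.3, 0, 0, 0.0005, 0, 0, 0], [0.3, 0, 0, 0.0005, 0, 0, 0]],
  ],
)

```text
clock: 21.05
position: [0.447, -0.0736, 0.0176]
tool_rot: [3.141, 0.0, 1.134]
force: [0.6, 0.1, -0.7]
grip_width: 0.0501
finger_force: 38.0
```

Call:
move_arm(
  moves=[
    [[0.3, 0, 0, 0.0005, 0, 0, 0], [0.3, 0, 0, 0.0005, 0, 0, 0]],
  ],
)

```text
clock: 21.25
position: [0.4471, -0.0732, 0.0172]
tool_rot: [3.141, -0.0, 1.135]
force: [1.0, -0.8, -0.3]
grip_width: 0.0501
finger_force: 38.1
```

Contact made; releasing and rising.

Call:
move_arm(
  moves=[
    [[0.65, 0, 0, 0, 0, 0, 0], [0.8, 0, 0, 0, 0, 0, 0], [1, 0, 0, 0, 0, 0, 0], [1, 0, 0, 0, 0, 0, 0], [1, 0, 0, -0.03, 0, 0, 0]],
  ],
)

```text
clock: 21.75
position: [0.4452, -0.0723, 0.0452]
tool_rot: [-3.137, 0.001, 1.136]
force: [-0.5, -0.5, 0.6]
grip_width: 0.0855
finger_force: 0.0
```

Call:
move_arm(
  moves=[
    [[1, 0, 0, -0.04, 0, 0, 0], [1, 0, 0, -0.08, 0, 0, 0], [1, 0.0, 0, -0.12, 0, 0, 0], [1, -0.02, 0.04, -0.14, 0, 0, 0], [1, -0.04, 0.08, -0.14, 0, 0, 0]],
  ],
)

```text
clock: 22.25
position: [0.5046, -0.1439, 0.1907]
tool_rot: [3.136, -0.0, 1.137]
force: [1.8, 0.6, -0.2]
grip_width: 0.0854
finger_force: 0.0
```

Call:
move_arm(
  moves=[
    [[1, -0.03, 0.04, 0, 0, 0, 0], [1, -0.06, 0.08, 0, 0, 0, 0], [1, -0.08, 0.1, 0, 0, 0, 0], [1, -0.08, 0.1, 0, 0, 0, 0], [1, -0.08, 0.1, 0, 0, 0, 0]],
  ],
)

```text
clock: 22.75
position: [0.5592, -0.2573, 0.1865]
tool_rot: [-3.141, -0.0, 1.135]
force: [0.5, 0.9, -0.2]
grip_width: 0.0853
finger_force: 0.0
```

```bash
python3 -c "
from h import *
plan((.447,-.0735,.0185,65))
a=bot.grab_frame('top')[:,:,::-1];s=bot.grab_frame('scene')[:,:,::-1]
cv2.imwrite('pics/f.png',np.hstack([cv2.resize(a[120:310,200:400],None,fx=2,fy=2),cv2.resize(s[165:285,230:430],None,fx=2,fy=380/120)]))"
```

```text
go [0.1193, -0.1791, 0.1682, -0.0001, -0.0001, 0.0001] dist 0.273
22.75 [ 0.5592 -0.2573  0.1865] [-1.7995e+02 -2.0000e-02  6.5040e+01] [ 0.62  0.55 -0.43  1.63  0.26  1.02 -0.32]
```

View pics/f.png

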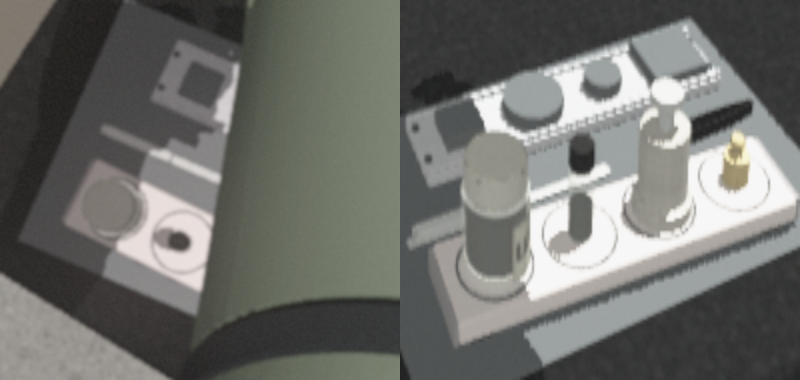

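All four stand upright in their rings: from left to right jar, vial, die and weight, the reverse of the rail order. The gripper is clear of them, so I'm handing in.

```bash
python3 -c "
from workcell import bot
print(bot.job_done())"
```

```text
the job is handed in; nothing more can be done
None
```

I handed the job in at about 23 s: jar, vial, pellet die and brass weight stand upright in their rings on the white rack, left to right, the reverse of the rail order; placing the die briefly put 44 N on the wrist (limit 120 N), and no verdict came back.

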